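Set the fuse test selector to the booted contact and run the test

TASK

With one fingertip push the selector arm round, without pinching it, until its nose points at the middle of the contact post that wears the rubber boot. Only then press the round test button fully down with a fingertip and let it come up again, leaving the arm pointing at the boot. Do not disturb the canister, the spacer block or the holder cap.

Things in the scene. Friction and masses are not known exactly. Their poses are not given: they have to be found in the camera images.
- fixture: selector test board, a flat grey plate 310 x 380 x 12 mm fixed on the cart top, carrying the pivoted arm, four contact posts and, on the other side of the pivot, the button. Origin on the cart top straight under the arm's pivot; +x points from the pivot towards the middle of the arc of contacts, +z up. The plate reaches from x -115 to +195 mm and y -190 to +190 mm
- selector (a joint): angle of the selector arm about its upright pivot, rad; 0 points along the board's +x, positive is anticlockwise seen from above; stops at -1.4 and +1.4. Stiff (0.15 N m of friction, about 1.5 N at 100 mm out): it stays where it is left, with no spring or detents. The contacts stand at -1.05, -0.45, +0.45 and +1.05; the arm starts between the middle two
- pivot_point (a point): point on the pivot axis at mid-height of the arm, 55 mm above the cart top. The hub is a black upright cylinder 42 mm across, its top 76 mm above the cart top
- nose_aim (a point): the spot the nose points at: on the arm's centre line, 160 mm from the pivot, at mid-height of the arm (55 mm above the cart top). The nose, 10 mm thick, ends 137 mm from the pivot, 23 mm short of this spot
- bar_middle (a point): point inside the arm on its centre line, 90 mm from the pivot, 55 mm above the cart top. The arm is a level bar 16 mm wide; its upright sides run from 42 to 65 mm above the cart top with 30 mm of open space under it. Grey cheeks line both sides 35 to 120 mm from the pivot: push one of them, 70 to 110 mm from the pivot; fingers on both at once are pinching
- booted_contact: contact post covered by a black rubber boot, a dome-topped sleeve 34 mm across at its foot and 55 mm tall (top 67 mm above the cart top), visibly stouter than the other three; fixed. Origin at the middle of its foot on the board, 12 mm above the cart top
- contact_a: bare round metal contact post on the selector board, 25 mm across its head, 49 mm tall (top 61 mm above the cart top); fixed. Origin at the middle of its foot on the board. The four contacts all stand 160 mm from the pivot, on an arc on the arm's side of the board; which stands where changes
- contact_b: bare round metal contact post on the selector board, 25 mm across its head, 49 mm tall (top 61 mm above the cart top); fixed. Origin at the middle of its foot on the board. The four contacts all stand 160 mm from the pivot, on an arc on the arm's side of the board; which stands where changes
- contact_c: bare round metal contact post on the selector board, 25 mm across its head, 49 mm tall (top 61 mm above the cart top); fixed. Origin at the middle of its foot on the board. The four contacts all stand 160 mm from the pivot, on an arc on the arm's side of the board; which stands where changes
- test_button (a joint): how far the test button is pressed, m: 0 up, 0.006 fully down (takes 5 N); it springs back up
- test_button_top (a point): middle of the button's top face; a round metal button 32 mm across that stands on a small block on the board, 80 mm from the pivot on the side away from the contacts; it is pressed straight down. Its top face is 56 mm above the cart top when up, 10 mm proud of its 48 mm wide collar (4 mm when fully down)
- canister: loose screw-top aluminium canister, 60 mm across, 106 mm tall, standing beside the board. Origin at the middle of its underside
- spacer: loose blue spacer block 50 x 30 x 25 mm beside the board. Origin at the middle of its underside
- cap: loose red holder cap, 44 mm across, 32 mm tall, beside the board. Origin at the middle of its underside

How it is judged:
On the way, in this order (a step that is already met when the one before it is completed fails the run):
1. the arm is pushed round and stands still pointing at the booted contact, the button still up (horizontal distance between nose_aim and booted_contact below 0.012 m and velocity of joint selector between -0.05 and 0.05 rad/s and value of joint test_button below 0.002 m), for 0.3 s.
2. the test button is pressed fully down with a finger while the arm points at the booted contact (horizontal distance between nose_aim and booted_contact below 0.012 m and value of joint test_button above 0.005 m and contact force between the fingers and test_button_c0 above 1 N), for 0.05 s.
At the end, for the whole second after the job is handed in: the arm stands still with the point straight ahead of its nose, 160 mm from the pivot, within 12 mm (horizontally) of the booted contact's axis; the button is up again (less than 1.5 mm down); canister, spacer block and cap are within 15 mm of where they began (horizontal distance between nose_aim and booted_contact below 0.012 m and value of joint test_button below 0.0015 m and velocity of joint selector between -0.05 and 0.05 rad/s and distance of each of canister, spacer, cap from where it was at the start of the episode below 0.015 m); the robot touches nothing.
It fails at once if the button is pressed while the arm does not point at the booted contact (horizontal distance between nose_aim and booted_contact above 0.012 m and value of joint test_button above 0.003 m).
It fails at once if the arm is pinched: fingers press on both its sides at once (contact force between the fingers and selector_c3 above 0.5 N and contact force between the fingers and selector_c4 above 0.5 N).
It fails at once if the canister, spacer block or cap is lifted or moved by more than 15 mm (distance of any of canister, spacer, cap from where it was at the start of the episode above 0.015 m).
It also fails if it takes over 48 s, if anything falls off the work surface, if the arm or the gripper's body presses on something with over 40 N, if the wrist force passes 120 N, or if a joint passes its speed limit or range.

ROBOT

A 6-joint arm with a two-finger parallel gripper is mounted at the origin on the work surface. World frame = base frame: x ahead of the robot, y to its left, z up, the work surface at z = 0. Lengths are in m, angles in rad, forces in N, time in s.
With the tool pointing down it reaches from about 0.25 to 0.725 m from the base axis. Payload 4 kg.
Tool frame: the origin (TCP) lies on the centre line of the jaws, within the pads' length; the fingertips stand 17 mm ahead of it and the grasp point (between the pads) lies 2 mm behind it; z points along the fingers, y is the line along which they close (so a half turn about z gives the same grasp; the last joint's range is limited). The gripper opens to 85 mm and grips with 20 to 120 N. Pads are 22 mm wide; open, the fingers measure 114 mm over their backs; the gripper's body (76 mm by 85 mm) begins 54 mm behind the grasp point. The pads swing forward as they close: fully open they stand 13 mm farther back than shut.
Start: joints at [-1.187, 0.241, 0.005, 1.335, 0, 1.571], TCP at [0.187, -0.464, 0.248] pointing down, gripper open.
Joint ranges: [-2.72, 2.72], [-1.05, 1.87], [-1.09, 1.28], [-1.99, 2.15], [-1.42, 1.44], [-3.14, 3.14]. Speed limits (rad/s): [2.79, 2.79, 3.14, 3.14, 3.14, 3.14].

INTERFACE

Orientations are given as a unit quaternion [x, y, z, w].
In Python, from workcell import bot, camera, get_calibration gives the robot as it stands.
- The arm moves only by the tool apply_moves, never from a script. Its argument "steps" is a list of rows, each a list of 3 entries, a list of its own where there are three numbers: the shift along the tool's x, y, z as a fraction of full scale, then the turn, a rotation vector about the tool's x, y, z as a fraction of full scale, then the opening, from 0 (shut) to 1 (fully open). A call has exactly 8 rows; each row shifts and turns the commanded pose from where the row before left it, along the tool's axes as they then stand; what a row does not reach is not made up. Full scale, the value 1, is 20 cm for a shift and pi rad for a turn. A row lasts 1/12 s, in which the tool goes at most 41.7 mm and 7.16 degrees, less where a joint would pass 70% of its speed; a pose out of reach is approached as far as the arm can. A call with a number of a shift or a turn outside -1 to 1 is refused whole. A call with a gripper value outside its range is refused whole. The fingers move at their own pace and stop on an object; the grip force is fixed at half the most. Time passes only in rows, so rows that do not move let the fingers close, or fill a call up. It gives the time, the measured TCP pose, the force, the opening and the grip force at its end, in the units of the state.
- bot.get_obs(): the state, without advancing time (a new reading comes with each control period).
- camera(name): name is "scene" or "side" or "wrist"; returns (picture, depth): 480x640x3 uint8, red, green, blue; 480x640 float32, m along the optical axis (not along the pixel's ray), 0 where there is no reading.
- get_calibration(name): a dict with "fov_y" (degrees; the focal length in pixels is half the picture's height over the tangent of half this angle, whatever the lens; pixels are square), "cx", "cy" (the principal point, pixels), "rvec" (rotation vector, rad) and "tvec" (3), from world to camera coordinates, as OpenCV has them. Camera axes: x right, y down, z forward; pixel columns grow to the right and rows downward; lengths in m; the calibration is good to about 2 mm. A picture is of the moment at which its call begins: read the wrist's pose just before it. get_calibration takes no time and is no camera call; for the wrist camera it gives the pose at the moment of the call.
- bot.job_done(): hands the job in; it is judged then, once.
The state is a dict: "clock": time; "joint_pos": joint angles; "joint_vel": joint speeds; "tau": joint torques, N m; "eef_pos": TCP position; "tool_rot": TCP orientation; "ft_force": force on the tool from outside, world axes, zero at the start; "ft_torque": the same for the moment, N m; "grip_width": finger opening in m; "grasp_force": force on a finger pad.
Only numpy, scipy, OpenCV 4.12 (cv2) and the standard library are available. Lean on these libraries where they do the work, as an engineer would, in place of code of your own. Each camera call takes 0.05 s, during which the arm holds its last target. There are 200 camera calls.

## Working session

There is one attempt and no reset: what is moved stays moved. The work goes in short steps, Python scripts to look and compute and a tool call to move; the robot and the scene stay as the last step left them, time stands still between calls to the robot, and variables do not carry over. Pictures are saved under pics/ and viewed, at most 10 in all, crops included, and the job is handed in when it is done.

Besides the shell and the picture viewer there is one more tool, called after "Emit:" as name([rows], argument=value, ...), one row to a line, values as JSON. apply_moves: Moves the arm, as the interface text tells. Its arguments: {"type":"object","properties":{"steps":{"type":"array"}},"required":["steps"]}

```bash
mkdir -p pics; cat > h.py <<'E'
import numpy as np, cv2
from workcell import bot, camera, get_calibration
from scipy.spatial.transform import Rotation as R
def cal(n):
    c=get_calibration(n); f=240/np.tan(np.radians(c['fov_y'])/2)
    return f,c['cx'],c['cy'],R.from_rotvec(np.ravel(c['rvec'])).as_matrix(),np.ravel(c['tvec'])
def ray(n,uv,z,C=None):
    f,cx,cy,M,t=C or cal(n); uv=np.atleast_2d(uv).astype(float)
    d=np.c_[(uv[:,0]-cx)/f,(uv[:,1]-cy)/f,np.ones(len(uv))]@M; o=-M.T@t
    return o+d*((z-o[2])/d[:,2])[:,None]
def proj(n,p,C=None):
    f,cx,cy,M,t=C or cal(n); q=np.atleast_2d(p)@M.T+t
    return np.c_[cx+f*q[:,0]/q[:,2],cy+f*q[:,1]/q[:,2]]
def cloud(n,D,C=None):
    f,cx,cy,M,t=C or cal(n); v,u=np.mgrid[:480,:640]
    P=np.stack([(u-cx)/f*D,(v-cy)/f*D,D],-1)
    return (P-t)@M
E
python3 - <<'E'
from h import *
for n in ['scene','side']:
    I,D=camera(n); cv2.imwrite(f'pics/{n}.png',I[...,::-1]); np.savez(f'{n}.npz',I=I,D=D)
    f,cx,cy,M,t=cal(n); print(n,f,cx,cy,-M.T@t, M[2])
o=bot.get_obs(); print(o['clock'],o['eef_pos'],o['tool_rot'],o['ft_force'],o['grip_width'])
E
```

```text
scene 443.14799036335245 317.5939034408904 243.0568762295396 [ 0.94216882 -0.19549823  0.68768396] [-0.45562065  0.28081928 -0.8447191 ]
side 433.4346118933868 318.2806624589398 242.687008620122 [ 0.52959066 -0.57040775  0.48022869] [ 0.0804248   0.80718223 -0.58479799]
0.1 [ 0.18701852 -0.46313605  0.24750742] [ 9.81642053e-01  1.90730188e-01 -1.78136756e-04 -9.18224648e-04] [ 0.05154826  0.00811603 -0.75013982] 0.08541133138780421
```

View pics/scene.png

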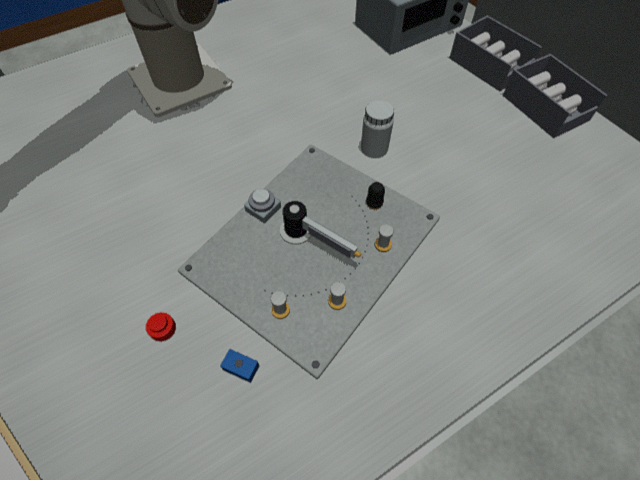

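View pics/side.png

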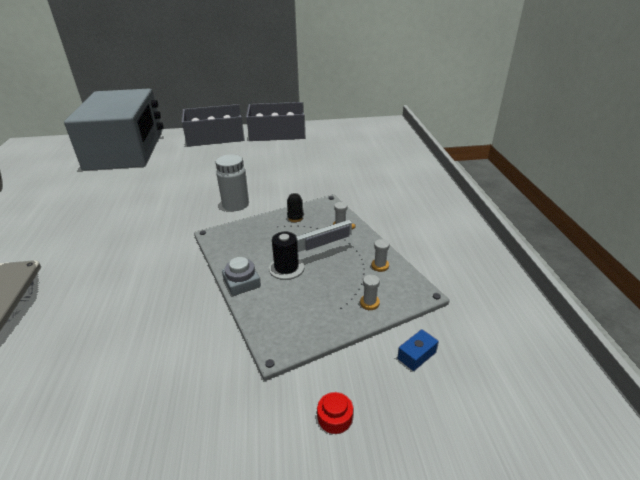

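The scene view shows the hub top near (294,208), button (261,198), booted post (376,193) at the canister end of the arc, bare posts (385,238), (338,293), (279,303), and the arm's nose at (358,253). The side view shows the same layout: hub (285,240), button (239,264), boot (295,200).

```bash
python3 - <<'E'
from h import *
pts={'scene':dict(corn=[(312,146),(439,216),(318,376),(180,268)],hub=(294.5,209),btn=(261,196),boot=(376,186),tops=[(386,231),(338.5,288),(279,297)],nose=(358,252),can=(379,108)),
'side':dict(corn=[(195,232),(333,197),(447,299),(267,367)],hub=(285,238),btn=(239,264),boot=(294.5,197),tops=[(341,208),(382,245),(371,281)],nose=(350,226),can=(230,162))}
H=dict(corn=.012,hub=.076,btn=.056,boot=.065,tops=.061,nose=.06,can=.106)
for n in pts:
    C=cal(n); d=np.load(n+'.npz'); P=cloud(n,d['D'],C); print(n)
    for k,v in pts[n].items():
        r=ray(n,v,H[k],C)
        for uv,q in zip(np.atleast_2d(v),r): print(k,q.round(4),'depth pt',P[int(uv[1]),int(uv[0])].round(3))
    c=ray(n,pts[n]['corn'],.012,C); print('sides',[np.linalg.norm(c[i]-c[i-1]).round(4) for i in range(4)])
    # loose things & tall points cloud
    I=d['I'].astype(int); z=P[...,2]
    for nm,m in dict(red=(I[...,0]>120)&(I[...,1]<60),blue=(I[...,2]>100)&(I[...,0]<60)&(d['D']<1.1)&(P[...,2]<.05)).items():
        q=P[m&(z>.0)]; print(nm,np.median(q,0).round(3),m.sum())
E
```

```text
scene
corn [0.3678 0.1478 0.012 ] depth pt [0.368 0.148 0.012]
corn [0.6493 0.2529 0.012 ] depth pt [0.649 0.254 0.011]
corn [ 0.7799 -0.0978  0.012 ] depth pt [ 0.78  -0.098  0.011]
corn [ 0.4921 -0.2011  0.012 ] depth pt [ 0.492 -0.201  0.011]
hub [0.5323 0.0114 0.076 ] depth pt [0.535 0.009 0.081]
btn [ 0.461 -0.018  0.056] depth pt [ 0.462 -0.018  0.057]
boot [0.5598 0.1658 0.065 ] depth pt [0.562 0.164 0.068]
tops [0.6462 0.1239 0.061 ] depth pt [0.645 0.125 0.059]
tops [ 0.6926 -0.0041  0.061 ] depth pt [ 0.692 -0.005  0.061]
tops [ 0.6558 -0.0908  0.061 ] depth pt [ 0.657 -0.091  0.064]
nose [0.6544 0.0602 0.06  ] depth pt [0.655 0.06  0.062]
can [0.432  0.2616 0.106 ] depth pt [0.432 0.262 0.106]
sides [np.float64(0.3704), np.float64(0.3005), np.float64(0.3743), np.float64(0.3058)]
red [ 0.58 -0.27  0.03] 476
blue [ 0.704 -0.191  0.025] 552
side
corn [0.362  0.1445 0.012 ] depth pt [0.362 0.146 0.011]
corn [0.6446 0.2391 0.012 ] depth pt [0.644 0.234 0.015]
corn [ 0.7749 -0.1007  0.012 ] depth pt [ 0.775 -0.101  0.012]
corn [ 0.4947 -0.1944  0.012 ] depth pt [ 0.495 -0.194  0.011]
hub [0.5331 0.0081 0.076 ] depth pt [0.533 0.005 0.078]
btn [ 0.4576 -0.0243  0.056 ] depth pt [ 0.458 -0.025  0.057]
boot [0.5584 0.1584 0.065 ] depth pt [0.557 0.157 0.066]
tops [0.6415 0.1117 0.061 ] depth pt [0.642 0.112 0.061]
tops [ 0.6896 -0.0128  0.061 ] depth pt [ 0.69  -0.011  0.06 ]
tops [ 0.653  -0.0982  0.061 ] depth pt [ 0.653 -0.099  0.061]
nose [0.6479 0.0513 0.06  ] depth pt [0.648 0.052 0.059]
can [0.4368 0.2464 0.106 ] depth pt [0.437 0.246 0.106]
sides [np.float64(0.3639), np.float64(0.298), np.float64(0.3639), np.float64(0.2955)]
red [ 0.574 -0.276  0.03 ] 812
blue [ 0.699 -0.194  0.025] 529
```

Emit:
apply_moves([
  [[0.15, -0.076, 0], [0, 0, 0], 0],
  [[0.15, -0.076, 0], [0, 0, 0], 0],
  [[0.15, -0.076, 0], [0, 0, 0], 0],
  [[0.15, -0.076, 0], [0, 0, 0], 0],
  [[0.15, -0.076, 0], [0, 0, 0], 0],
  [[0.15, -0.076, 0], [0, 0, 0], 0],
  [[0.15, -0.076, 0], [0, 0, 0], 0],
  [[0.15, -0.076, 0], [0, 0, 0], 0],
])

```text
clock: 0.77
eef_pos: [0.3648, -0.2594, 0.248]
tool_rot: [0.982, 0.191, -0.0, -0.0]
ft_force: [1.0, -0.2, 0.3]
grip_width: -0.0
grasp_force: 0.0
```

Emit:
apply_moves([
  [[0.15, -0.076, 0], [0, 0, 0], 0],
  [[0.15, -0.076, 0], [0, 0, 0], 0],
  [[0.15, -0.076, 0], [0, 0, 0], 0],
  [[0.15, -0.076, 0], [0, 0, 0], 0],
  [[0.15, -0.076, 0], [0, 0, 0], 0],
  [[0.15, -0.076, 0], [0, 0, 0], 0],
  [[0, 0, 0], [0, 0, 0], 0],
  [[0, 0, 0], [0, 0, 0], 0],
])

```text
clock: 1.43
eef_pos: [0.4974, -0.1076, 0.2474]
tool_rot: [0.981, 0.192, -0.001, -0.0]
ft_force: [0.1, 0.2, -0.4]
grip_width: -0.0001
grasp_force: 0.0
```

```bash
python3 - <<'E'
from h import *
C=cal('wrist'); I,D=camera('wrist'); cv2.imwrite('pics/w1.png',I[...,::-1]); np.savez('w1.npz',I=I,D=D)
import pickle; pickle.dump(C,open('w1.pkl','wb'))
o=bot.get_obs(); print(o['clock'],o['eef_pos'],o['tool_rot'],o['ft_force'],o['grip_width'], -C[3].T@C[4],C[3][2])
E
```

```text
1.4833 [ 0.49670768 -0.10851869  0.24756682] [ 9.81489047e-01  1.91515870e-01 -9.42995042e-04 -1.79770283e-04] [-0.74621386  0.03289774 -0.95463464] 3.0047595460084864e-05 [ 0.56217782 -0.08138009  0.37205293] [-0.25843967 -0.10405351 -0.9604071 ]
```

View pics/w1.png

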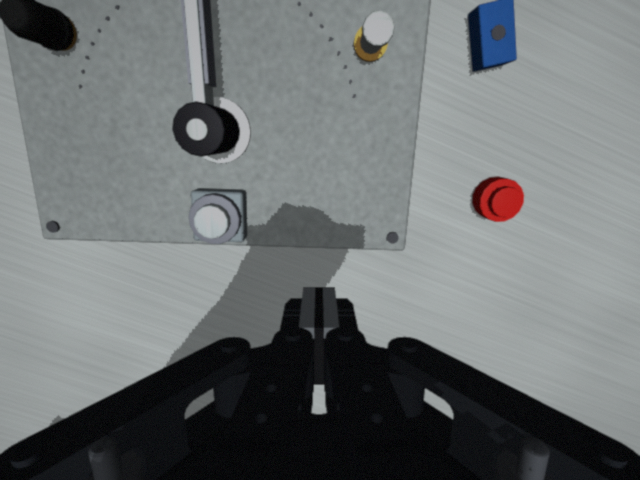

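The wrist view shows the hub top (199,129), the button top (211,221), the arm running up from the hub to about (195,0), the boot at the top left around (35,20) with its foot near (58,38), and the fingers shut at the bottom centre.

```bash
python3 - <<'E'
from h import *; import pickle
C=pickle.load(open('w1.pkl','rb')); d=np.load('w1.npz'); P=cloud('w',d['D'],C)
for k,v,z in [('hub',(198.5,129),.076),('hubcap',(197,129),.08),('btn',(211,220.5),.056),('cornerL',(43,237),.012),('cornerR',(404,249),.012),('post',(377,28),.061)]:
    print(k,ray('w',v,z,C)[0].round(4),P[int(v[1]),int(v[0])].round(4))
# depth-based: button top centroid, bar top points, hub top
z=P[...,2]; v,u=np.mgrid[:480,:640]
b=P[(abs(z-.056)<.003)&(abs(u-211)<25)&(abs(v-220)<25)]; print('btn',b[:,:2].mean(0),np.ptp(b,0))
h=P[(abs(z-.076)<.003)&(abs(u-199)<32)&(abs(v-129)<32)]; print('hub',(h.max(0)+h.min(0))/2,np.ptp(h,0))
a=P[(abs(z-.065)<.004)&(v<95)&(abs(u-195)<30)]; w=np.linalg.svd(a[:,:2]-a[:,:2].mean(0),full_matrices=False)[2][0]; print('bar',a.mean(0),w,np.degrees(np.arctan2(w[1],w[0])),len(a))
bo=P[(z>.045)&(z<.09)&(u<80)&(v<60)]; print('boot',bo.mean(0),bo.max(0),bo.min(0))
print(proj('w',[0.497,-.1085,.2305],C))
E
```

```text
hub [0.5321 0.0086 0.076 ] [0.5322 0.0083 0.0783]
hubcap [0.5321 0.0085 0.08  ] [0.5318 0.0093 0.0773]
btn [ 0.4588 -0.0186  0.056 ] [ 0.4593 -0.0185  0.0562]
cornerL [0.3617 0.1466 0.012 ] [0.3613 0.1469 0.0114]
cornerR [ 0.4915 -0.2064  0.012 ] [ 0.4888 -0.2111 -0.0016]
post [ 0.6535 -0.0922  0.061 ] [ 0.6535 -0.0922  0.0608]
btn [ 0.45744609 -0.01826248] [0.03079805 0.03025069 0.00442837]
hub [0.53192173 0.00931529 0.07600225] [0.04133465 0.04107756 0.00594554]
bar [0.58884211 0.03177649 0.06594815] [-0.92803763 -0.37248644] -158.1309554641747 1993
boot [0.55789981 0.16071486 0.05887865] [0.57347803 0.17723961 0.06721383] [0.54308344 0.15113183 0.04500035]
[[320.16739381 307.07610286]]
```

Emit:
apply_moves([
  [[0.166, -0.06, 0], [0, 0, 0], 0],
  [[0.166, -0.06, 0], [0, 0, 0], 0],
  [[0.166, -0.06, 0], [0, 0, 0], 0],
  [[0.166, -0.06, 0], [0, 0, 0], 0],
  [[0.166, -0.06, 0], [0, 0, 0], 0],
  [[0, 0, 0.12], [0, 0, 0], 0],
  [[0, 0, 0.12], [0, 0, 0], 0],
  [[0, 0, 0.12], [0, 0, 0], 0],
])

```text
clock: 2.15
eef_pos: [0.6285, 0.0077, 0.1754]
tool_rot: [0.982, 0.19, 0.0, 0.0]
ft_force: [-0.3, -0.6, -0.3]
grip_width: 0.0003
grasp_force: 0.0
```

Emit:
apply_moves([
  [[0, 0, 0.12], [0, 0, 0], 0],
  [[0, 0, 0.12], [0, 0, 0], 0],
  [[0, 0, 0.12], [0, 0, 0], 0],
  [[0, 0, 0.12], [0, 0, 0], 0],
  [[0, 0, 0.1], [0, 0, 0], 0],
  [[0, 0, 0], [0, 0, 0], 0],
  [[0, 0, 0], [0, 0, 0], 0],
  [[0, 0, 0], [0, 0, 0], 0],
])

```text
clock: 2.82
eef_pos: [0.629, 0.0077, 0.0616]
tool_rot: [0.982, 0.19, 0.001, 0.0]
ft_force: [0.8, 0.0, 1.2]
grip_width: -0.0
grasp_force: 0.0
```

```bash
python3 - <<'E'
from h import *
I,D=camera('side'); cv2.imwrite('pics/s2.png',cv2.resize(I[150:350,180:460,::-1],None,fx=2.5,fy=2.5))
o=bot.get_obs(); print(o['clock'],o['eef_pos'],o['tool_rot'],o['ft_force'],o['grip_width'])
E
```

```text
2.8667 [0.6295904  0.00800669 0.0622421 ] [9.81743365e-01 1.90204457e-01 1.46313605e-03 2.97212046e-04] [ 0.76916277 -0.63350377  0.1070515 ] 0.00022766028641997118
```

View pics/s2.png

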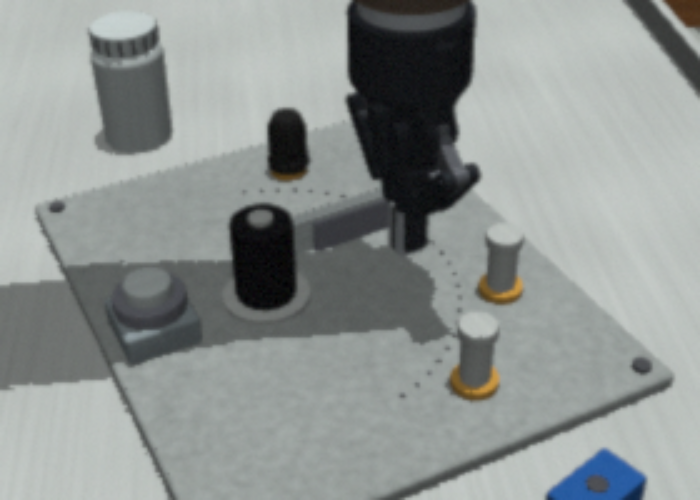

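The side view shows the shut fingertips at about (410,235) in the crop. They stand beside the arm's bar on the near (clockwise) side, clear of it, and the posts are clear too.

Emit:
apply_moves([
  [[0, 0, 0.04], [0, 0, 0], 0],
  [[0, -0.03, 0], [0, 0, 0], 0],
  [[0, -0.025, 0], [0, 0, 0], 0],
  [[0, -0.02, 0], [0, 0, 0], 0],
  [[0, -0.02, 0], [0, 0, 0], 0],
  [[0, 0, 0], [0, 0, 0], 0],
  [[0, 0, 0], [0, 0, 0], 0],
  [[0, 0, 0], [0, 0, 0], 0],
])

```text
clock: 3.53
eef_pos: [0.6213, 0.0267, 0.0524]
tool_rot: [0.982, 0.191, 0.0, -0.0]
ft_force: [0.1, -0.0, 0.1]
grip_width: -0.0002
grasp_force: 0.0
```

Emit:
apply_moves([
  [[0, -0.01, 0], [0, 0, 0], 0],
  [[0, -0.01, 0], [0, 0, 0], 0],
  [[0, 0, 0], [0, 0, 0], 0],
  [[0, 0, 0], [0, 0, 0], 0],
  [[0, 0, 0], [0, 0, 0], 0],
  [[0, 0, 0], [0, 0, 0], 0],
  [[0, 0, 0], [0, 0, 0], 0],
  [[0, 0, 0], [0, 0, 0], 0],
])

```text
clock: 4.2
eef_pos: [0.6199, 0.03, 0.0524]
tool_rot: [0.982, 0.191, 0.0, 0.0]
ft_force: [1.0, -1.4, 0.4]
grip_width: 0.0001
grasp_force: 0.7
```

Emit:
apply_moves([
  [[0.0045, -0.0425, 0], [0, 0, -0.03], 0],
  [[0.0045, -0.0425, 0], [0, 0, -0.03], 0],
  [[0.0045, -0.0425, 0], [0, 0, -0.03], 0],
  [[0.0045, -0.0425, 0], [0, 0, -0.03], 0],
  [[0.0045, -0.0425, 0], [0, 0, -0.03], 0],
  [[0.0045, -0.0425, 0], [0, 0, -0.03], 0],
  [[0, 0, 0], [0, 0, 0], 0],
  [[0, 0, 0], [0, 0, 0], 0],
])

```text
clock: 4.87
eef_pos: [0.5946, 0.0746, 0.0523]
tool_rot: [0.89, 0.456, -0.0, -0.0]
ft_force: [-0.3, -0.7, -0.1]
grip_width: -0.0001
grasp_force: 0.0
```

```bash
cat > chk.py <<'E'
from h import *
C=cal('scene'); I,D=camera('scene'); P=cloud('scene',D,C); z=P[...,2]
piv=np.array([.532,.009]); r=np.linalg.norm(P[...,:2]-piv,axis=-1)
ang=np.degrees(np.arctan2(P[...,1]-piv[1],P[...,0]-piv[0]))
m=(z>.058)&(z<.071)&(r>.03)&(r<.13)&(ang>0)&(ang<110)&(I.max(-1)>110)
print('n',m.sum(),'by r',[(a,round(float(np.median(ang[m&(r>a)&(r<a+.02)])),1),int((m&(r>a)&(r<a+.02)).sum())) for a in (.03,.05,.07,.09,.11)])
o=bot.get_obs(); q=o['tool_rot']; rel=o['eef_pos'][:2]-piv
y=2*np.arctan2(q[1],q[0]); print(o['clock'],o['eef_pos'],'yaw',np.degrees(y),'r,off',rel@[np.cos(y),np.sin(y)],rel@[np.sin(y),-np.cos(y)],o['ft_force'])
E
python3 chk.py
```

```text
n 115 by r [(0.03, 60.8, 38), (0.05, 60.9, 39), (0.07, 60.4, 7), (0.09, nan, 0), (0.11, 60.5, 31)]
4.9167 [0.59473879 0.07435518 0.05223835] yaw 54.279857344200536 r,off 0.0896890278066193 0.012780165111314027 [-0.40676841  0.64480282 -0.79207572]
  return _methods._mean(a, axis=axis, dtype=dtype,
  ret = ret.dtype.type(ret / rcount)
```

Emit:
apply_moves([
  [[0.0025, -0.021, 0], [0, 0, -0.015], 0],
  [[0.0025, -0.021, 0], [0, 0, -0.015], 0],
  [[0.0025, -0.021, 0], [0, 0, -0.015], 0],
  [[0.0025, -0.021, 0], [0, 0, -0.015], 0],
  [[0.0025, -0.021, 0], [0, 0, -0.015], 0],
  [[0.0025, -0.021, 0], [0, 0, -0.015], 0],
  [[0.0012, -0.0105, 0], [0, 0, -0.0075], 0],
  [[0.0012, -0.0105, 0], [0, 0, -0.0075], 0],
])

```text
clock: 5.58
eef_pos: [0.5713, 0.0907, 0.0524]
tool_rot: [0.802, 0.597, 0.001, 0.0]
ft_force: [2.2, 1.0, -1.3]
grip_width: 0.0001
grasp_force: 1.0
```

Emit:
apply_moves([
  [[0, 0, 0], [0, 0, 0], 0],
  [[0, 0, 0], [0, 0, 0], 0],
  [[0, 0, 0], [0, 0, 0], 0],
  [[0, 0, 0], [0, 0, 0], 0],
  [[0, 0, 0], [0, 0, 0], 0],
  [[0, 0, 0], [0, 0, 0], 0],
  [[0, 0, 0], [0, 0, 0], 0],
  [[0, 0, 0], [0, 0, 0], 0],
])

```text
clock: 6.25
eef_pos: [0.5707, 0.0908, 0.0524]
tool_rot: [0.802, 0.597, 0.0, 0.0]
ft_force: [2.0, 0.2, -0.4]
grip_width: -0.0001
grasp_force: 0.8
```

```bash
python3 -W ignore chk.py
```

```text
n 97 by r [(0.03, 76.9, 42), (0.05, 78.2, 35), (0.07, 78.5, 20), (0.09, nan, 0), (0.11, nan, 0)]
6.3 [0.57069233 0.09077422 0.05233645] yaw 73.28824418461355 r,off 0.08944661813820974 0.013543354111039676 [ 2.23139198  0.70767229 -0.945063  ]
```

```bash
python3 - <<'E'
from h import *; import pickle
C=cal('wrist'); I,D=camera('wrist'); S,_=camera('scene')
pickle.dump((C,I,D),open('w2.pkl','wb'))
a=cv2.resize(I,(400,300)); b=cv2.resize(S[150:270,240:400],(400,300))
cv2.imwrite('pics/w2.png',np.vstack([np.hstack([a,b])])[...,::-1])
E
```

```text
(no output)
```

View pics/w2.png

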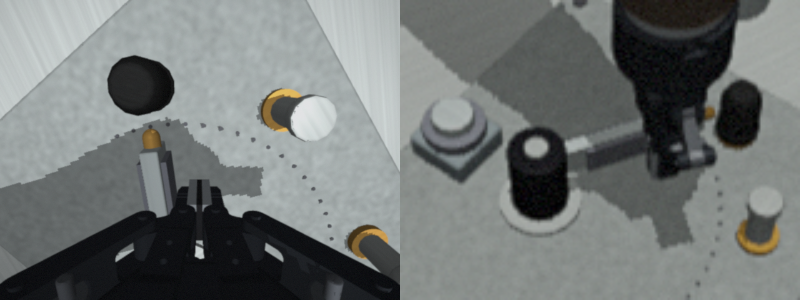

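The wrist view (left half) shows the boot at (141,85), the nose tip at (151,133) and the bar's top running down to (155,205), just left of the fingers. The nose points roughly at the boot.

```bash
python3 - <<'E'
from h import *; import pickle
C,I,D=pickle.load(open('w2.pkl','rb')); P=cloud('w',D,C); z=P[...,2]; v,u=np.mgrid[:480,:640]
piv=np.array([.532,.009])
def A(p): d=np.asarray(p)[:2]-piv; return np.degrees(np.arctan2(d[1],d[0])).round(2),np.linalg.norm(d).round(4)
m=(u>170)&(u<285)&(v>85)&(v<190)&(z>.03)&(I.max(-1)<70); b=P[m]; t=b[b[:,2]>b[:,2].max()-.004]
print('boot',A(t.mean(0)),t.mean(0),A((b.max(0)+b.min(0))/2),np.ptp(b,0))
m=(u>215)&(u<275)&(v>235)&(v<330)&(abs(z-.065)<.004); a=P[m]; l=np.linalg.svd(a[:,:2]-a[:,:2].mean(0),full_matrices=False)[2][0]
print('bar',A(a.mean(0)),a.mean(0),np.degrees(np.arctan2(l[1],l[0])),len(a))
h=I.astype(int); m=(u>215)&(u<275)&(v>200)&(v<250)&(h[...,0]-h[...,2]>40)&(z>.045); print('nose',A(P[m].mean(0)),P[m].mean(0),m.sum())
E
```

```text
boot (np.float64(68.67), np.float64(0.1598)) [0.59013363 0.157867   0.17708691] (np.float64(77.42), np.float64(0.1622)) [0.04562849 0.03035152 0.14704262]
bar (np.float64(78.99), np.float64(0.112)) [0.5533962 0.118987  0.065885 ] -100.01867266282773 4072
nose (np.float64(78.96), np.float64(0.1324)) [0.55733734 0.13892371 0.05827535] 754
```

```bash
python3 - <<'E'
from h import *; import pickle
C,I,D=pickle.load(open('w2.pkl','rb')); P=cloud('w',D,C); z=P[...,2]; v,u=np.mgrid[:480,:640]
piv=np.array([.532,.009])
m=(u>165)&(u<285)&(v>80)&(v<195)&(z>.05)&(z<.071); b=P[m]
for t in (b, b[b[:,2]>.062]):
    d=t.mean(0)[:2]-piv; print(t.mean(0),np.ptp(t,0),np.degrees(np.arctan2(d[1],d[0])),np.hypot(*d),len(t))
E
```

```text
[0.56068988 0.16699499 0.0614468 ] [0.03093269 0.03050928 0.01758312] 79.70795897394484 0.16057871815627775 7014
[0.55880746 0.16738732 0.06400952] [0.02377905 0.02301292 0.0056405 ] 80.39358340981198 0.16063991751581902 4242
```

Emit:
apply_moves([
  [[0, 0.05, 0], [0, 0, 0], 0],
  [[0, 0.1, 0], [0, 0, 0], 0],
  [[0, 0, -0.15], [0, 0, 0], 0],
  [[0, 0, -0.15], [0, 0, 0], 0],
  [[0, 0, -0.15], [0, 0, 0], 0],
  [[0, 0, -0.15], [0, 0, 0], 0],
  [[0, 0, 0], [0, 0, 0], 0],
  [[0, 0, 0], [0, 0, 0], 0],
])

```text
clock: 7.07
eef_pos: [0.6002, 0.082, 0.1746]
tool_rot: [0.802, 0.597, 0.002, 0.001]
ft_force: [-0.7, -0.6, -0.8]
grip_width: 0.0
grasp_force: 0.0
```

Emit:
apply_moves([
  [[-0.114, -0.0885, 0], [0, 0, 0], 0],
  [[-0.114, -0.0885, 0], [0, 0, 0], 0],
  [[-0.114, -0.0885, 0], [0, 0, 0], 0],
  [[-0.114, -0.0885, 0], [0, 0, 0], 0],
  [[-0.114, -0.0885, 0], [0, 0, 0], 0],
  [[-0.114, -0.0885, 0], [0, 0, 0], 0],
  [[0, 0, 0], [0, 0, 0], 0],
  [[0, 0, 0], [0, 0, 0], 0],
])

```text
clock: 7.73
eef_pos: [0.4559, -0.019, 0.1711]
tool_rot: [0.803, 0.596, -0.001, -0.001]
ft_force: [0.9, -0.6, 0.1]
grip_width: -0.0001
grasp_force: 0.0
```

```bash
python3 -W ignore chk.py; python3 - <<'E'
from h import *; import pickle
C=cal('wrist'); I,D=camera('wrist'); S,_=camera('scene')
a=cv2.resize(I,(400,300)); b=cv2.resize(S[150:270,240:400],(400,300))
cv2.imwrite('pics/w3.png',np.hstack([a,b])[...,::-1])
E
```

```text
n 280 by r [(0.03, 76.9, 53), (0.05, 77.1, 63), (0.07, 78.2, 55), (0.09, 78.1, 62), (0.11, 78.1, 47)]
7.7833 [ 0.45741499 -0.01857128  0.17151652] yaw 73.23913422094421 r,off -0.047908624756667455 -0.06346545005744056 [0.9255891  0.33844954 0.05683325]
```

View pics/w3.png

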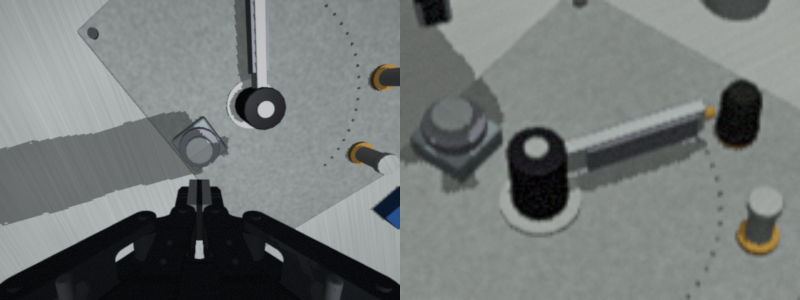

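The wrist view (left) shows the fingertips lined up with the button (200,150). The right half shows the arm still pointing at the boot (nose (710,112), boot (740,115)).

Emit:
apply_moves([
  [[0, 0, 0.12], [0, 0, 0], 0],
  [[0, 0, 0.12], [0, 0, 0], 0],
  [[0, 0, 0.12], [0, 0, 0], 0],
  [[0, 0, 0.1], [0, 0, 0], 0],
  [[0, 0, 0], [0, 0, 0], 0],
  [[0, 0, 0], [0, 0, 0], 0],
  [[0, 0, 0], [0, 0, 0], 0],
  [[0, 0, 0], [0, 0, 0], 0],
])

```text
clock: 8.55
eef_pos: [0.4598, -0.0182, 0.0816]
tool_rot: [0.802, 0.597, 0.001, 0.001]
ft_force: [0.4, 0.1, 0.4]
grip_width: -0.0003
grasp_force: 0.0
```

Emit:
apply_moves([
  [[0, 0, 0.02], [0, 0, 0], 0],
  [[0, 0, 0.02], [0, 0, 0], 0],
  [[0, 0, 0.015], [0, 0, 0], 0],
  [[0, 0, 0.01], [0, 0, 0], 0],
  [[0, 0, 0.005], [0, 0, 0], 0],
  [[0, 0, 0], [0, 0, 0], 0],
  [[0, 0, 0], [0, 0, 0], 0],
  [[0, 0, 0], [0, 0, 0], 0],
])

```text
clock: 9.22
eef_pos: [0.4593, -0.0184, 0.0671]
tool_rot: [0.802, 0.597, 0.001, 0.001]
ft_force: [1.4, 0.1, 4.2]
grip_width: 0.0001
grasp_force: 2.7
```

Emit:
apply_moves([
  [[0, 0, 0.006], [0, 0, 0], 0],
  [[0, 0, 0.006], [0, 0, 0], 0],
  [[0, 0, 0], [0, 0, 0], 0],
  [[0, 0, 0], [0, 0, 0], 0],
  [[0, 0, 0], [0, 0, 0], 0],
  [[0, 0, 0], [0, 0, 0], 0],
  [[0, 0, 0], [0, 0, 0], 0],
  [[0, 0, 0], [0, 0, 0], 0],
])

```text
clock: 9.88
eef_pos: [0.4594, -0.0184, 0.0667]
tool_rot: [0.802, 0.597, 0.001, 0.001]
ft_force: [-3.9, -0.2, 23.0]
grip_width: 0.0001
grasp_force: 11.3
```

Emit:
apply_moves([
  [[0, 0, -0.03], [0, 0, 0], 0],
  [[0, 0, -0.1], [0, 0, 0], 0],
  [[0, 0, -0.15], [0, 0, 0], 0],
  [[0, 0, -0.15], [0, 0, 0], 0],
  [[0, 0, -0.15], [0, 0, 0], 0],
  [[0, 0, 0], [0, 0, 0], 0],
  [[0, 0, 0], [0, 0, 0], 0],
  [[0, 0, 0], [0, 0, 0], 0],
])

```text
clock: 10.55
eef_pos: [0.4574, -0.0184, 0.1791]
tool_rot: [0.802, 0.597, -0.001, -0.0]
ft_force: [-0.4, 0.6, -0.0]
grip_width: 0.0002
grasp_force: 0.0
```

```bash
python3 -W ignore chk.py; python3 - <<'E'
from h import *
C=cal('wrist'); I,D=camera('wrist'); P=cloud('w',D,C); z=P[...,2]; piv=np.array([.532,.009])
d=P[...,:2]-piv; r=np.hypot(d[...,0],d[...,1]); a=np.degrees(np.arctan2(d[...,1],d[...,0]))
m=(abs(z-.065)<.004)&(r>.05)&(r<.125)&(a>40)&(a<110); print('bar',m.sum(),np.median(a[m]))
b=np.hypot(P[...,0]-.458,P[...,1]+.0185)<.012; print('button z',np.median(z[b&(z<.08)]))
print(bot.get_obs()['eef_pos'])
E
```

```text
n 276 by r [(0.03, 76.8, 52), (0.05, 77.7, 62), (0.07, 78.4, 54), (0.09, 78.3, 60), (0.11, 78.2, 48)]
10.6 [ 0.45698811 -0.01839292  0.17852866] yaw 73.286556800445 r,off -0.047808024318852914 -0.06396521495288265 [-0.27397464  0.66492268  0.45961085]
bar 2565 80.45327049094374
button z 0.05507418543846807
[ 0.45688924 -0.01837944  0.17827432]
```

The arm is unmoved at about 79–80° against the boot's 80.4°, and the button is back up.

```bash
python3 -c "
from workcell import bot
print(bot.job_done())"
```

```text
the job is handed in; nothing more can be done
None
```

I pushed the selector arm round to the booted contact, pressed the test button fully down and released it, and handed the job in. At hand-in the arm measured about 1–2° off the boot (limit about 4.3°) and the button was back up; I didn't re-measure the canister, spacer or cap, but no move went near them.

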